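# Index a shaft by its flat and hold the set-screw collar on it

### The arm

A 7-joint arm with a two-finger parallel gripper is mounted at the origin on the work surface. World frame = base frame: x ahead of the robot, y to its left, z up, the work surface at z = 0. Lengths are in m, angles in rad, forces in N, time in s.
With the tool pointing down it reaches from about 0.425 to 0.925 m from the base axis. Payload 6.8 kg.
Tool frame: the origin (TCP) lies midway between the tips of the shut fingers; the grasp point (between the pads) lies 19 mm behind it; z points along the fingers, y is the direction in which the jaws open and shut (so a half turn about z gives the same grasp; the last joint's range is limited). The gripper opens to 85 mm and grips with 20 to 120 N. Pads are 22 mm wide; open, the fingers measure 114 mm over their backs; the gripper's body (76 mm by 85 mm) begins 54 mm behind the grasp point. The pads swing forward as they close: fully open they stand 13 mm farther back than shut.
Start: joints at [1.063, 0.477, 0.022, 1.555, -0.011, 1.109, -0.083], TCP at [0.263, -0.622, 0.231] pointing down, gripper open.
Joint ranges: [-2.96, 2.96], [-0.34, 2.1], [-1.41, 1.46], [0.24, 2.44], [-1.37, 4.51], [0.17, 1.92], [-2.96, 2.96]. Speed limits (rad/s): [2.39, 2.39, 3.14, 3.14, 3.14, 3.14, 3.14].

### API

Orientations are given as a rotation vector (axis times angle).
In Python, from bench import r gives the robot as it stands. The module is installed in compiled form; this text tells all that it offers.
- The arm moves only by the tool play_rows, never from a script. Its argument "plan" is a list of rows, each a list of 7 numbers: the shift along the world's x, y, z in mm, then the turn, a rotation vector about the world's x, y, z in rad, then the finger opening in mm, from 0 to 85.4. A call has 1 to 12 rows; each row is the pose to reach, as a shift and turn from the pose commanded when the call began; what a row does not reach only later rows make up. A row lasts 1/10 s, in which the tool goes at most 50 mm and 8.59 degrees, less where a joint would pass 70% of its speed; a pose out of reach is approached as far as the arm can. A call with a gripper value outside its range is refused whole. The fingers move at their own pace and stop on an object; "grip_force" is the grip in N (left out, the last holds). Time passes only in rows, so rows that repeat a pose let the fingers close. It gives the time, the measured TCP pose, the force and the opening at its end, in the units of the state.
- r.get_obs(): the state, without advancing time (a new reading comes with each control period).
- r.grab_frame(name): name is "scene" or "top" or "wrist"; returns a dict with "color" (420x560x3 uint8, blue, green, red), "z_map" (420x560 float32, m along the optical axis (not along the pixel's ray), 0 where there is no reading), "camera_matrix" (3x3 intrinsics, pixels), "R" (3x3) and "t" (3): a world point X has camera coordinates R X + t. Camera axes: x right, y down, z forward; pixel columns grow to the right and rows downward; lengths in m; the calibration is good to about 2 mm. A picture is of the moment at which its call begins.
- r.hand_in(): hands the job in, once; it reports no verdict.
The state is a dict: "clock": time; "joints": joint angles; "qvel": joint speeds; "tau": joint torques, N m; "tcp_pos": TCP position; "orientation": TCP orientation; "contact_force": force on the tool from outside, world axes, zero at the start; "moment": the same for the moment, N m; "grip_width": finger opening in m.
Only numpy, scipy, OpenCV 4.12 (cv2) and the standard library are available. Lean on these libraries where they do the work, as an engineer would, in place of code of your own. Each camera call takes 0.05 s, during which the arm holds its last target.

### The job

Turn the upright shaft in the bearing stand, with the fingers pinched square across its milled flat to feel it, until the flat faces the way the stand's pointed end points, then let go. Take the collar with the set screw and lower it over the shaft, screw on the flat's side, leaving the spacer, nut, hex key and wrench where they lie. Finish while still holding the collar level, half-way up the flat and clear of the shoulder, the screw's tip pressed against the flat and the flat still facing the pointed end.

Things in the scene. Friction and masses are not known exactly. Their poses are not given: they have to be found in the camera images.
- stand_axis (a point): A point on the shaft's vertical axis, half-way up the flat, 86 mm above the table; fixed to the bearing stand, which is bolted down and does not turn with the shaft. Its x axis points to the pointed end of the stand's base, z is up.
- stand: The bearing stand; origin on the shaft axis at table height, x to the pointed end. Dark base plate 12 mm thick, 100 mm wide, point 95 mm from the axis, square end 65 mm behind it. Heights above the table: round housing (radius 38 mm) to 46 mm, shaft's shoulder (radius 20 mm) to 62 mm, bare shaft (30 mm diameter, one flat) to 115 mm, its last 5 mm tapered to 22 mm.
- shaft (a joint): Turn of the shaft about its vertical axis (rad): 0 when the flat faces the pointed end of the base, positive counter-clockwise seen from above; stops at +-3.1. It turns with slight friction (about 0.08 N m) and stays where it is left. At the start it is turned 0.6 to 2.2.
- shaft_flat (a point): The milled flat on the shaft (shaft_c0), bright, 22 mm wide and 48 mm tall (62 to 110 mm above the table). The origin is the centre of its surface, 10 mm from the shaft axis; x points straight out of the flat, z is up. The back of the shaft is round, 15 mm from the axis, so fingers pinched square across the flat stand 25 mm apart, and 30 mm apart on the round.
- collar_mid (a point): Centre (half-way up) of the loose collar with a set screw: steel ring lying on the table, 56 mm outside, bore 34 mm, 28 mm tall, about 0.32 kg. x points outward along the set screw, z is up. The screw sits at mid-height; its tip (6 mm thick) stands into the bore to 11.5 mm from the axis, so the collar only goes on with the screw on the flat's side.
- screw_head (a point): Dark head (14 mm thick) of the collar's set screw, 35 mm from the collar's axis along its x; it ends at 42 mm. On the shaft, the screw's tip meets the flat when the collar is shifted 1.5 mm off centre, away from the flat's side. Resting on the shoulder, the collar's centre would be 76 mm above the table; half-way up the flat it is at 86 mm.
- spacer_mid (a point): Bystander: centre of a plain steel spacer ring without a screw, 56 mm outside, 22 mm tall. Leave it.
- nut_mid (a point): Bystander: centre of a large hexagon nut, 52 mm across corners, 20 mm tall. Leave it.
- hexkey_mid (a point): Bystander: middle of the long leg of an L-shaped hex key lying flat, legs 110 and 35 mm, 8 mm thick. Leave it.
- wrench_grip (a point): Bystander: handle of an open-ended wrench lying flat. Leave it.
Not all that is in view belongs to the job. Leave any orange or turquoise look-alike of the stand alone.

How it is judged:
On the way, in this order (a step that is already met when the one before it is completed fails the run):
1. the flat faces the pointed end and the fingers are pinched on the flat (value of joint shaft between -0.15 and 0.15 rad and contact force between the fingers and shaft_c0 above 3 N), for 0.2 s.
2. the collar is lifted by the fingers, the shaft let go (height (world z) of collar_mid above 0.05 m and contact force between the fingers and collar above 2 N and contact force between the fingers and shaft below 0.5 N), for 0.2 s.
At the end, for the whole second after the job is handed in: Flat facing the pointed end within 0.2 rad; collar held by the fingers (over 2 N) round the shaft, centre within 5 mm of its axis and 7 mm of the flat's mid-height, level within 0.12 rad, screw within 0.3 rad of the flat's direction, tip pressing on the flat (over 0.5 N), at rest (value of joint shaft between -0.2 and 0.2 rad and z of collar_mid in the frame of shaft_flat between -0.007 and 0.007 m and horizontal distance between collar_mid and stand_axis below 0.005 m and x of screw_head in the frame of shaft_flat above 0.01 m and angle between the x axis of collar_mid and the x axis of shaft_flat, either way round below 0.3 rad and angle between collar_mid's own z axis and vertical below 0.12 rad and contact force between collar and shaft_c0 above 0.5 N and contact force between the fingers and collar above 2 N and linear speed of collar below 0.03 m/s); the arm keeps its last pose, push and grip.
It fails at once if the spacer, nut, hex key or wrench is moved more than 30 mm (distance of any of spacer_mid, nut_mid, hexkey_mid, wrench_grip from where it was at the start of the episode above 0.03 m).
It also fails if it takes over 61 s, if anything falls off the work surface, if the arm or the gripper's body presses on something with over 40 N, if the wrist force passes 120 N, or if a joint passes its speed limit or range.

## Working session

There is one attempt and no reset: what is moved stays moved. The work goes in short steps, Python scripts to look and compute and a tool call to move; the robot and the scene stay as the last step left them, time stands still between calls to the robot, and variables do not carry over. Pictures are saved under pics/ and viewed, and the job is handed in when it is done.

Besides the shell and the picture viewer there is one more tool, called as name([rows], argument=value, ...), one row to a line, values as JSON. play_rows: Moves the arm, as the interface text tells. Its arguments: {"type":"object","properties":{"plan":{"type":"array"},"grip_force":{"type":"number"}},"required":["plan"]}

```bash
mkdir -p pics; cat > h.py <<'E'
import numpy as np, cv2
from bench import r
def ray(f,u,v):
    K,R,t=f["camera_matrix"],f["R"],f["t"]
    d=R.T@np.linalg.inv(K)@np.array([u,v,1.]); return -R.T@t,d
def onplane(f,u,v,z):
    o,d=ray(f,u,v); return o+d*(z-o[2])/d[2]
def cloud(f):
    K,R,t=f["camera_matrix"],f["R"],f["t"]; z=f["z_map"]
    v,u=np.mgrid[:z.shape[0],:z.shape[1]]
    c=np.stack([(u-K[0,2])/K[0,0]*z,(v-K[1,2])/K[1,1]*z,z],-1)
    return (c-t)@R
def proj(f,X):
    c=f["K"] if 0 else f["camera_matrix"]; p=c@(f["R"]@np.array(X)+f["t"]); return p[:2]/p[2]
E
python3 - <<'E'
from h import *
for n in ["scene","top","wrist"]:
    f=r.grab_frame(n); cv2.imwrite(f"pics/{n}0.png",f["color"]); np.savez(f"pics/{n}0.npz",**f)
    print(n,-f["R"].T@f["t"],f["R"][2])
print(r.get_obs())
E
```

```text
scene [ 1.33906693 -0.06279958  0.92383236] [-0.69953661  0.07064225 -0.71109648]
top [0.38597948 0.04506037 1.09070545] [ 0.10102718 -0.00223582 -0.99488115]
wrist [ 0.32664426 -0.59429739  0.37406782] [-0.25120199 -0.10381443 -0.96235135]
{'clock': 0.15, 'joints': array([ 1.06288716,  0.4776381 ,  0.02236926,  1.55620005, -0.01147784,
        1.10930869, -0.08307379]), 'qvel': array([ 4.28792814e-06, -8.64576391e-04,  3.99660459e-04, -3.16309862e-03,
        1.39935219e-03, -1.85510672e-03,  7.17500811e-04]), 'tau': array([ 2.13489715e-03, -5.96926045e+01,  1.60998981e+00, -2.81489807e+01,
        1.27006369e-02,  6.54605683e-03, -2.17487596e-06]), 'tcp_pos': array([ 0.26253932, -0.62136143,  0.23054108]), 'orientation': array([-3.07768048e+00, -6.23625541e-01,  6.43555693e-04]), 'contact_force': array([0.10604468, 0.01635779, 0.42517282]), 'moment': array([-0.04208622,  0.01336025, -0.08340976]), 'grip_width': 0.08496273664665376}
```

View pics/scene0.png

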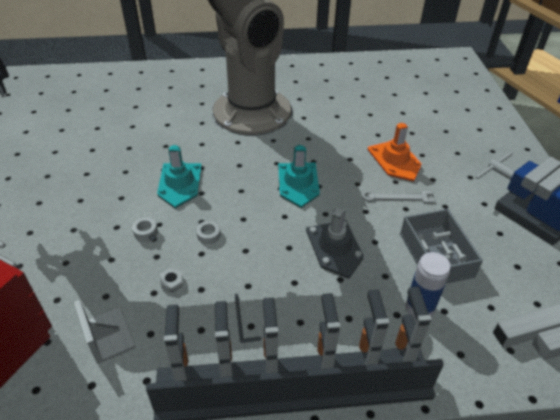

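View pics/top0.png

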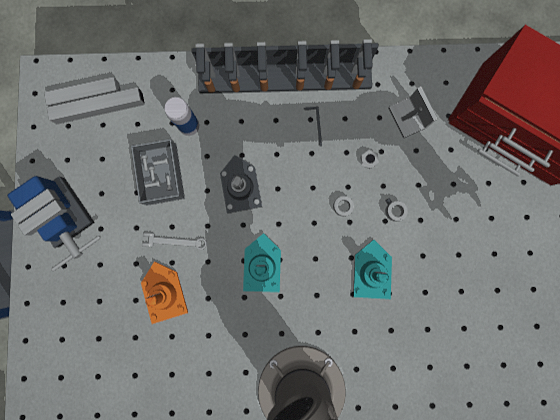

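View pics/wrist0.png

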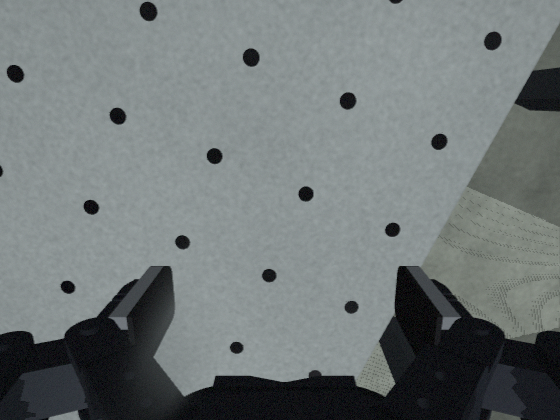

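Scene and top views: the dark grey stand is at top (240,185), scene (338,238). The teal and orange look-alikes are at top (262,263), (374,270) and (163,293). Collar candidates are at top (343,205), (396,211) and (370,157), so I'll crop those closely.

```bash
python3 - <<'E'
from h import *
a=cv2.imread("pics/top0.png");b=cv2.imread("pics/scene0.png")
A=cv2.resize(a[140:230,325:425],(500,450),interpolation=cv2.INTER_CUBIC)
A2=cv2.resize(a[145:220,205:275],(280,300),interpolation=cv2.INTER_CUBIC)
B=cv2.resize(b[205:300,120:240],(400,316),interpolation=cv2.INTER_CUBIC)
B2=cv2.resize(b[195:285,290:390],(350,315),interpolation=cv2.INTER_CUBIC)
o=np.zeros((600,800,3),np.uint8)
cv2.imwrite("pics/cA.png",np.hstack([A,cv2.copyMakeBorder(A2,0,150,0,0,0)]))
cv2.imwrite("pics/cB.png",np.hstack([B,B2[:315] if 0 else cv2.resize(B2,(350,316))]))
f=np.load("pics/top0.npz");P=cloud(f)
for n,u,v in [("stand",240,185),("rA",343,205),("rB",396,211),("nut",370,157),("wr",172,240),("hex",320,125)]:
    print(n,onplane(f,u,v,0.02))
    q=P[v-25:v+25,u-25:u+25].reshape(-1,3); print(np.percentile(q[:,2],[1,50,99,100]))
E
```

```text
stand [0.55990266 0.15443227 0.02      ]
[-0.00341793  0.0119093   0.11602443  1.09070545]
rA [ 0.49579157 -0.1306719   0.02      ]
[-4.35777669e-03  3.60870337e-04  2.53148079e-02  1.09070545e+00]
rB [ 0.47499465 -0.27686978  0.02      ]
[-4.40572360e-03  3.54280130e-04  3.09125298e-02  1.09070545e+00]
nut [ 0.62939142 -0.21256404  0.02      ]
[-4.25278582e-03  3.16757762e-04  2.38580040e-02  1.09070545e+00]
wr [0.41199614 0.34423063 0.02      ]
[-4.17902419e-03  9.29924343e-04  1.17904093e-02  1.09070545e+00]
hex [ 0.72573118 -0.07545774  0.02      ]
[-4.41979203e-03  3.55337096e-04  9.92936398e-03  1.09070545e+00]
```

View pics/cA.png

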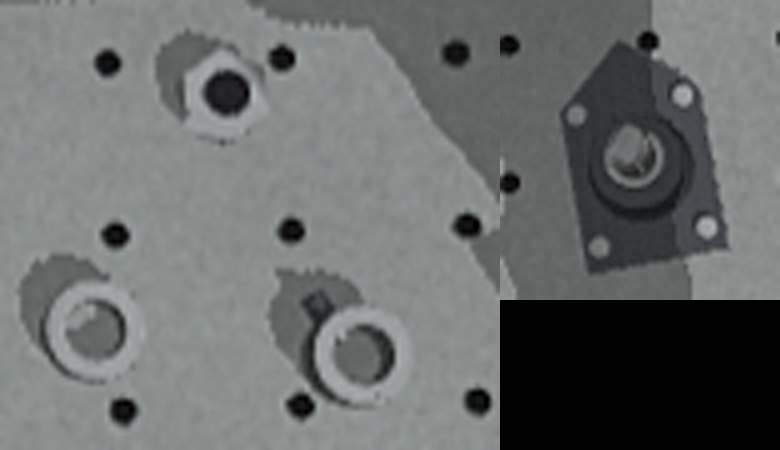

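View pics/cB.png

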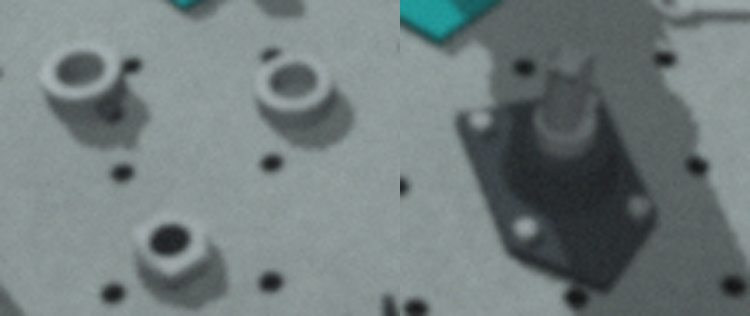

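The thick ring at top (396,211) is the collar: its top is at about 31 mm and the dark screw head is at (388,201). The ring at (343,205) has no screw, so it is the spacer, and (370,157) is the nut. The stand's point faces about +x, and the flat's direction needs a closer view. Next I measure the stand's axis and yaw and plan the move there.

```bash
python3 - <<'E'
from h import *
from scipy.spatial.transform import Rotation as Ro
o=r.get_obs();R=Ro.from_rotvec(o["orientation"]).as_matrix();print(R.round(3))
w=np.load("pics/wrist0.npz");print("cam in tool",R.T@(-w["R"].T@w["t"]-o["tcp_pos"]),"axis",R.T@w["R"][2])
f=np.load("pics/top0.npz");P=cloud(f);
q=P[145:225,200:280].reshape(-1,3)
for a,b in [(.006,.018),(.04,.05),(.057,.066),(.112,.12)]:
    s=q[(q[:,2]>a)&(q[:,2]<b)]; print(a,len(s),s.mean(0),s.min(0),s.max(0))
s=q[(q[:,2]>.006)&(q[:,2]<.018)]
im=np.zeros((300,300),np.uint8)
h=cv2.convexHull((s[:,:2]*1000).astype(np.float32)); e=cv2.approxPolyDP(h,8,True); print(e[:,0])
E
```

```text
[[ 0.921  0.389 -0.001]
 [ 0.389 -0.921  0.001]
 [-0.    -0.001 -1.   ]]
cam in tool [ 0.06956506 -0.00017868 -0.14353571] axis [-2.71674322e-01 -7.94322908e-04  9.62388919e-01]
0.006 1144 [0.56017305 0.15574047 0.01246006] [0.45159782 0.05127312 0.00604388] [0.67062019 0.25487009 0.01795713]
0.04 264 [0.55166351 0.153665   0.04579508] [0.52282518 0.12228899 0.04018602] [0.58690519 0.18774009 0.04999339]
0.057 50 [0.5480557  0.15100478 0.06172253] [0.53686326 0.13645867 0.05725247] [0.57198784 0.17433286 0.06578259]
0.112 74 [0.55325718 0.15346733 0.11493711] [0.54217463 0.14213811 0.11201851] [0.56806494 0.16772151 0.11778308]
[[670.6202  105.40981]
 [664.3717  196.93854]
 [559.1609  254.87009]
 [470.69165 235.82454]
 [451.5978   51.27312]
 [602.90076  75.58661]]
```

play_rows([
  [16,43,5,0,0,0,85],
  [32,86,10,0,0,0,85],
  [49,129,15,0,0,0,85],
  [65,172,20,0,0,0,85],
  [81,215,20,0,0,0,85],
  [97,258,20,0,0,0,85],
  [114,301,20,0,0,0,85],
  [130,344,20,0,0,0,85],
  [146,387,20,0,0,0,85],
  [162,430,20,0,0,0,85],
  [178,473,20,0,0,0,85],
  [194,516,20,0,0,0,85],
])

```text
clock: 1.35
tcp_pos: [0.4569, -0.1041, 0.2514]
orientation: [3.079, 0.623, 0.0]
contact_force: [0.9, -1.0, 0.9]
grip_width: 0.0855
```

play_rows([
  [16,43,0,0,0,0,85],
  [32,86,0,0,0,0,85],
  [49,129,0,0,0,0,85],
  [65,172,0,0,0,0,85],
  [81,215,0,0,0,0,85],
  [98,259,0,0,0,0,85],
  [98,259,0,0,0,0,85],
  [98,259,0,0,0,0,85],
  [98,259,0,0,0,0,85],
])

```text
clock: 2.25
tcp_pos: [0.5545, 0.1517, 0.2509]
orientation: [3.079, 0.621, -0.002]
contact_force: [-0.2, -0.0, -0.8]
grip_width: 0.0852
```

```bash
python3 - <<'E'
from h import *
f=r.grab_frame("wrist"); cv2.imwrite("pics/w1.png",f["color"]); np.savez("pics/w1.npz",**f)
o=r.get_obs();print(o["clock"],o["tcp_pos"],o["joints"].round(3),o["orientation"])
P=cloud(f); q=P.reshape(-1,3)
for a,b in [(.008,.016),(.043,.049),(.059,.064),(.112,.118)]:
    s=q[(q[:,2]>a)&(q[:,2]<b)&(np.hypot(q[:,0]-.555,q[:,1]-.154)<.11)]; print(a,len(s),s.mean(0),s.min(0),s.max(0))
E
```

```text
2.3 [0.55456856 0.15135403 0.25105099] [-0.005  0.333 -0.463  1.752  0.166  1.096 -1.696] [ 3.07869728e+00  6.20136097e-01 -1.15081472e-03]
0.008 8005 [0.56965978 0.15779276 0.01306751] [0.48485875 0.09533359 0.01005045] [0.64963745 0.21192738 0.01598752]
0.043 1728 [0.56483593 0.15805597 0.04678547] [0.52548277 0.122739   0.04313074] [0.58911839 0.18761503 0.04899606]
0.059 469 [0.56512212 0.15974662 0.06274293] [0.54362154 0.13535287 0.05908304] [0.57631663 0.17458837 0.06399742]
0.112 876 [0.55651535 0.15383683 0.11521897] [0.54278312 0.14090955 0.11200802] [0.57165619 0.16881563 0.11788023]
```

View pics/w1.png

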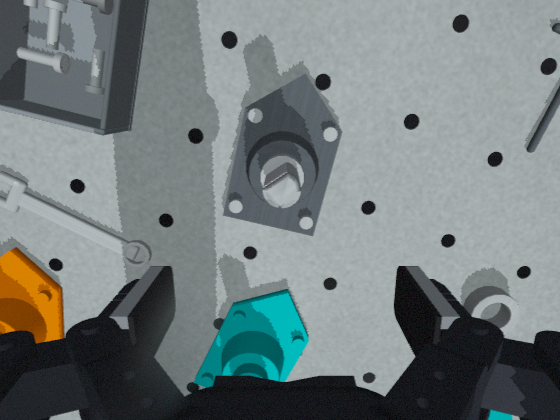

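```bash
python3 - <<'E'
from h import *
f=np.load("pics/w1.npz");c=f["color"];P=cloud(f)
cv2.imwrite("pics/w1c.png",cv2.resize(c[60:250,200:360],(640,760)[:2],interpolation=cv2.INTER_CUBIC)[:600+160][:, :])
cv2.imwrite("pics/w1s.png",cv2.resize(c[135:220,235:325],(636,600),interpolation=cv2.INTER_CUBIC))
# base polygon
g=cv2.cvtColor(c,cv2.COLOR_BGR2GRAY)
m=((P[...,2]>.007)&(np.hypot(P[...,0]-.555,P[...,1]-.154)<.12)).astype(np.uint8)
sat=cv2.cvtColor(c,cv2.COLOR_BGR2HSV)[...,1]; m[sat>120]=0
m=cv2.morphologyEx(m,cv2.MORPH_OPEN,np.ones((3,3)))
n,l,st,ce=cv2.connectedComponentsWithStats(m); k=1+np.argmax(st[1:,4]); m=(l==k).astype(np.uint8)
cs=max(cv2.findContours(m,0,cv2.CHAIN_APPROX_NONE)[0],key=cv2.contourArea)
h=cv2.convexHull(cs); e=cv2.approxPolyDP(h,7,True)[:,0]; print(e)
for p in e: print(onplane(f,p[0],p[1],.012))
E
```

```text
[[559 332]
 [559 419]
 [  0 419]
 [  1 335]
 [151 266]
 [418 266]]
[ 0.50234378 -0.2214628   0.012     ]
[ 0.39500124 -0.29432805  0.012     ]
[0.11976346 0.36111468 0.012     ]
[0.24355556 0.38411479 0.012     ]
[0.39735076 0.24717787 0.012     ]
[ 0.51283752 -0.02770807  0.012     ]
```

View pics/w1s.png

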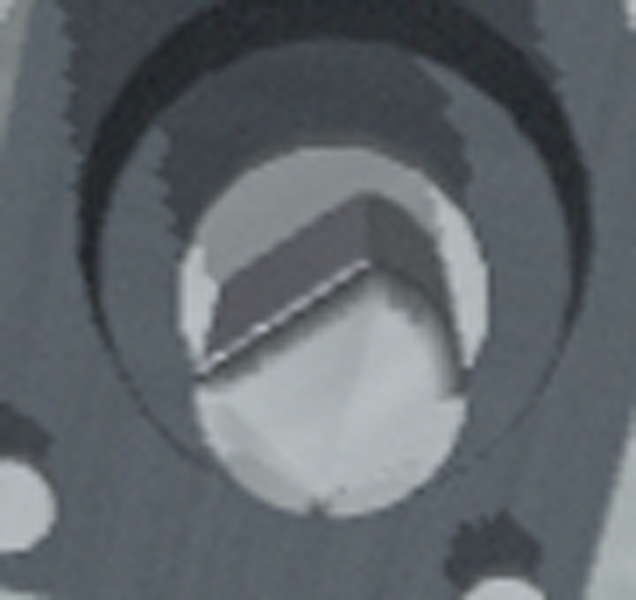

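```bash
python3 - <<'E'
from h import *
f=np.load("pics/w1.npz");c=f["color"];P=cloud(f)
s=7.0625
pt=lambda x,y:(235+x/s-.5,135+y/s-.5)
for z in(.110,.115):
  a=onplane(f,*pt(205,378),z);b=onplane(f,*pt(367,262),z);d=b-a
  n=np.array([d[1],-d[0]]); n=n if n@[.5,.86]>0 else -n
  print(z,a,b,np.linalg.norm(d)*1e3,np.degrees(np.arctan2(n[1],n[0])))
# shaft top circle outline z .115/.11 pixel bright, right-bottom arc
# base: dark colour mask on region, corners
g=cv2.cvtColor(c,cv2.COLOR_BGR2HSV)
m=((P[...,2]>.007)&(P[...,2]<.13)&(np.hypot(P[...,0]-.555,P[...,1]-.154)<.12)&(g[...,1]<150)).astype(np.uint8)
m[245:]=0
m=cv2.morphologyEx(m,cv2.MORPH_OPEN,np.ones((3,3)))
n,l,st,ce=cv2.connectedComponentsWithStats(m); k=1+np.argmax(st[1:,4]); m=(l==k).astype(np.uint8)
cs=max(cv2.findContours(m,0,cv2.CHAIN_APPROX_NONE)[0],key=cv2.contourArea)
h=cv2.convexHull(cs); e=cv2.approxPolyDP(h,5,True)[:,0]; print(e)
for p in e: print(onplane(f,p[0],p[1],.012))
# screw heads (bright) centres on base & shoulder circle
q=P[130:225,230:330].reshape(-1,3)
for lo,hi in [(.072,.105)]:
  t=q[(q[:,2]>lo)&(q[:,2]<hi)]; print(len(t)); 
  a,b,c0=np.linalg.lstsq(np.c_[2*t[:,:2],np.ones(len(t))],(t[:,:2]**2).sum(1),rcond=None)[0]; print(a,b,(c0+a*a+b*b)**.5)
E
```

```text
0.11 [0.55184773 0.1683531  0.11      ] [0.57077801 0.15687622 0.11      ] 22.137617980801686 58.77276077614476
0.115 [0.55302221 0.16854025 0.115     ] [0.57161973 0.1572651  0.115     ] 21.748491304128212 58.772760776144686
[[306  74]
 [341 130]
 [313 235]
 [223 215]
 [245 108]]
[0.64979383 0.1690459  0.012     ]
[0.61466701 0.11510593 0.012     ]
[0.50102491 0.09537601 0.012     ]
[0.48445084 0.19369115 0.012     ]
[0.59719041 0.21201425 0.012     ]
231
0.5560201666664545 0.15205524610141938 0.014542142325148858
```

Close crop of the wrist view: the straight top edge of the flat runs (264,188) to (287,172) and is 22.1 mm long, as described. This gives a flat yaw of about 58.8°, a stand yaw of about 9.5° (so shaft ≈ 0.86 rad) and the axis at about (0.556, 0.154). Shaft top measures 115 mm by depth. I'll turn the jaws square to the flat.

play_rows([
  [0,0,0,0,0,0.14,85],
  [0,0,0,0,0,0.28,85],
  [0,0,0,0,0,0.42,85],
  [0,0,0,0,0,0.56,85],
  [0,0,0,0,0,0.7,85],
  [0,0,0,0,0,0.84,85],
  [0,0,0,0,0,0.98,85],
  [0,0,0,0,0,1.12,85],
  [0,0,0,0,0,1.26,85],
  [0,0,0,0,0,1.4,85],
  [0,0,0,0,0,1.54,85],
  [0,0,0,0,0,1.54,85],
])

```text
clock: 3.5
tcp_pos: [0.5547, 0.1513, 0.2512]
orientation: [1.778, 2.59, -0.001]
contact_force: [0.2, -0.4, 0.1]
grip_width: 0.0852
```

play_rows([
  [0,0,0,0,0,0.14,85],
  [0,0,0,0,0,0.28,85],
  [0,0,0,0,0,0.42,85],
  [0,0,0,0,0,0.56,85],
  [0,0,0,0,0,0.657,85],
  [0,0,0,0,0,0.657,85],
  [0,0,0,0,0,0.657,85],
  [0,0,0,0,0,0.657,85],
])

```text
clock: 4.3
tcp_pos: [0.5547, 0.1528, 0.2513]
orientation: [0.851, 3.024, -0.001]
contact_force: [-0.0, -0.7, -0.0]
grip_width: 0.085
```

```bash
cat >> h.py <<'E'
from scipy.spatial.transform import Rotation as Ro
def st():
    o=r.get_obs();R=Ro.from_rotvec(o["orientation"]).as_matrix()
    print("t",o["clock"],"tcp",o["tcp_pos"].round(4),"xyaw",np.degrees(np.arctan2(R[1,0],R[0,0])).round(2),"yyaw",np.degrees(np.arctan2(R[1,1],R[0,1])).round(2),"tz",R[:,2].round(4),"q",o["joints"].round(2),"F",o["contact_force"].round(1),"M",o["moment"].round(2),"w",round(o["grip_width"]*1e3,1))
    return o,R
E
python3 - <<'E'
from h import *
f=r.grab_frame("wrist"); cv2.imwrite("pics/w2.png",f["color"]); np.savez("pics/w2.npz",**f)
st()
E
```

```text
t 4.35 tcp [0.5547 0.153  0.2513] xyaw 148.63 yyaw 58.63 tz [ 1.e-04 -4.e-04 -1.e+00] q [ 0.31  0.43 -0.89  1.73  0.36  1.16  0.33] F [-0.6 -0.8 -0. ] M [-0.05 -0.    0.02] w 84.8
```

View pics/w2.png

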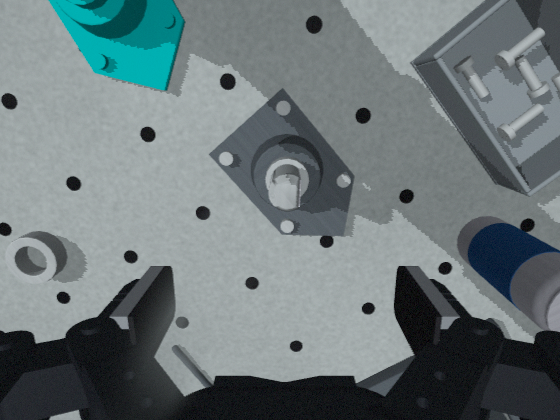

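```bash
python3 - <<'E'
from h import *
f=np.load("pics/w2.npz");c=f["color"]
cv2.imwrite("pics/w2s.png",cv2.resize(c[135:220,240:330],(635,600),interpolation=cv2.INTER_CUBIC))
P=cloud(f);g=cv2.cvtColor(c,cv2.COLOR_BGR2HSV)
m=((P[...,2]>.007)&(P[...,2]<.13)&(np.hypot(P[...,0]-.555,P[...,1]-.154)<.12)&(g[...,1]<150)).astype(np.uint8)
m[245:]=0
m=cv2.morphologyEx(m,cv2.MORPH_OPEN,np.ones((3,3)))
n,l,s,ce=cv2.connectedComponentsWithStats(m); k=1+np.argmax(s[1:,4]); m=(l==k).astype(np.uint8)
cs=max(cv2.findContours(m,0,cv2.CHAIN_APPROX_NONE)[0],key=cv2.contourArea)
h=cv2.convexHull(cs); e=cv2.approxPolyDP(h,5,True)[:,0]
for p in e: print(p,onplane(f,p[0],p[1],.012))
E
```

```text
[281  89] [0.48528046 0.19247639 0.012     ]
[354 175] [0.59788975 0.21257814 0.012     ]
[343 235] [0.6500906  0.17054331 0.012     ]
[282 234] [0.61435194 0.11437331 0.012     ]
[210 155] [0.5023246  0.09636997 0.012     ]
```

View pics/w2s.png

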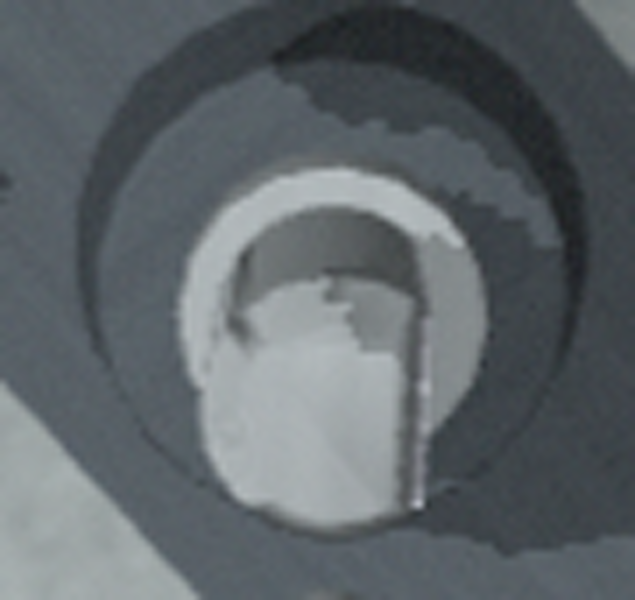

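Second view: the flat's edge lies along image columns at (298,185–207), so the jaws (left–right) are square to it. Base corners agree within about 1.5 mm: axis (0.5565, 0.1545), yaw 9.5°. I go down and pinch.

play_rows([
  [0,0,-40,0,0,0,85],
  [0,0,-80,0,0,0,85],
  [0,0,-115,0,0,0,85],
  [0,0,-140,0,0,0,85],
  [0,0,-160,0,0,0,85],
  [0,0,-180,0,0,0,85],
  [0,0,-180,0,0,0,85],
  [0,0,-180,0,0,0,85],
], grip_force=25)

```text
clock: 5.15
tcp_pos: [0.5548, 0.1534, 0.0716]
orientation: [-0.846, -3.025, 0.0]
contact_force: [-0.8, 0.0, 0.7]
grip_width: 0.0851
```

play_rows([
  [0,0,0,0,0,0,60],
  [0,0,0,0,0,0,40],
  [0,0,0,0,0,0,30],
  [0,0,0,0,0,0,22],
  [0,0,0,0,0,0,15],
  [0,0,0,0,0,0,15],
  [0,0,0,0,0,0,15],
  [0,0,0,0,0,0,15],
  [0,0,0,0,0,0,15],
  [0,0,0,0,0,0,15],
], grip_force=25)

```text
clock: 6.15
tcp_pos: [0.5548, 0.1528, 0.0719]
orientation: [0.846, 3.025, -0.001]
contact_force: [-1.1, -2.1, 5.9]
grip_width: 0.0246
```

```bash
python3 -c "
from h import *
st()"
```

```text
t 6.15 tcp [0.5548 0.1528 0.0719] xyaw 148.76 yyaw 58.76 tz [ 1.e-04 -9.e-04 -1.e+00] q [ 0.19  0.64 -0.76  1.88  0.58  0.85  0.16] F [-1.1 -2.1  5.9] M [-0.4   0.46 -0.01] w 24.6
```

Opening is 24.6 mm, so the pinch is on the flat. Turn by −0.86 rad.

play_rows([
  [0,0,0,0,0,-0.08,15],
  [0,0,0,0,0,-0.17,15],
  [0,0.5,0,0,0,-0.26,15],
  [0,0.5,0,0,0,-0.35,15],
  [-0.5,1,0,0,0,-0.44,15],
  [-0.5,1,0,0,0,-0.53,15],
  [-1,1,0,0,0,-0.62,15],
  [-1,1,0,0,0,-0.71,15],
  [-1,1,0,0,0,-0.8,15],
  [-1,1,0,0,0,-0.86,15],
  [-1,1,0,0,0,-0.86,15],
  [-1,1,0,0,0,-0.86,15],
], grip_force=40)

```text
clock: 7.35
tcp_pos: [0.5537, 0.1544, 0.0719]
orientation: [2.028, 2.399, 0.0]
contact_force: [-2.2, -1.2, 5.7]
grip_width: 0.0244
```

play_rows([
  [0,0,0,0,0,0,15],
  [0,0,0,0,0,0,15],
  [0,0,0,0,0,0,15],
])

```text
clock: 7.65
tcp_pos: [0.5538, 0.1544, 0.0719]
orientation: [2.028, 2.399, 0.0]
contact_force: [-2.3, -1.0, 7.0]
grip_width: 0.0241
```

```bash
python3 -c "
from h import *
st()
for n in ['scene','top']:
  f=r.grab_frame(n); np.savez('pics/%s3.npz'%n,**f); p=proj(f,[.5565,.1545,.1]).astype(int);print(p); c=f['color'][p[1]-45:p[1]+45,p[0]-45:p[0]+45]; cv2.imwrite('pics/%s3.png'%n,cv2.resize(c,(500,500),interpolation=cv2.INTER_CUBIC))
"
```

```text
t 7.65 tcp [0.5538 0.1544 0.0719] xyaw 99.59 yyaw 9.59 tz [ 2.e-04  1.e-04 -1.e+00] q [ 0.05  0.58 -0.56  1.89  0.42  0.79 -0.58] F [-2.3 -1.   7. ] M [-0.17  0.57 -0.08] w 24.1
[338 217]
[236 181]
```

View pics/scene3.png

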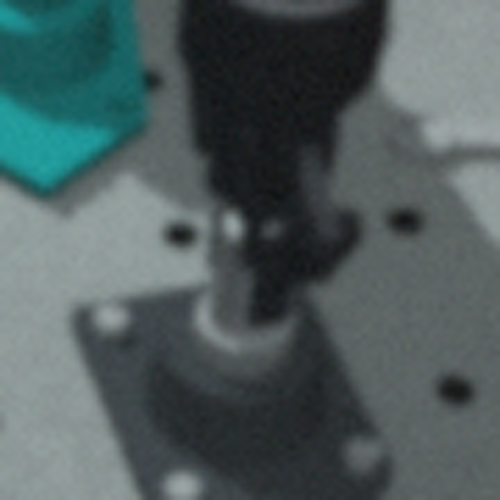

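The scene crop shows a finger lying on the side facing the pointed end, yaw 9.6°, opening 24 mm. Let go, rise and go to the collar.

play_rows([
  [0,0,0,0,0,0,40],
  [0,0,0,0,0,0,60],
  [0,0,0,0,0,0,85],
  [0,0,0,0,0,0,85],
  [0,0,0,0,0,0,85],
  [0,0,20,0,0,0,85],
  [0,0,60,0,0,0,85],
  [0,0,100,0,0,0,85],
  [0,0,140,0,0,0,85],
  [0,0,180,0,0,0,85],
  [0,0,180,0,0,0,85],
])

```text
clock: 8.85
tcp_pos: [0.5566, 0.156, 0.2573]
orientation: [2.026, 2.394, 0.013]
contact_force: [0.2, -0.1, 0.6]
grip_width: 0.0851
```

```bash
python3 - <<'E'
from h import *
st()
f=r.grab_frame("wrist"); cv2.imwrite("pics/w4.png",f["color"]); np.savez("pics/w4.npz",**f)
cv2.imwrite("pics/w4s.png",cv2.resize(f["color"][60:260,180:380],(600,600),interpolation=cv2.INTER_CUBIC))
E
```

```text
t 8.85 tcp [0.5566 0.156  0.2573] xyaw 99.52 yyaw 9.52 tz [ 0.0098  0.0028 -0.9999] q [ 0.14  0.36 -0.66  1.74  0.25  1.12 -0.43] F [ 0.2 -0.1  0.6] M [ 0.06 -0.05  0.02] w 85.1
```

View pics/w4s.png

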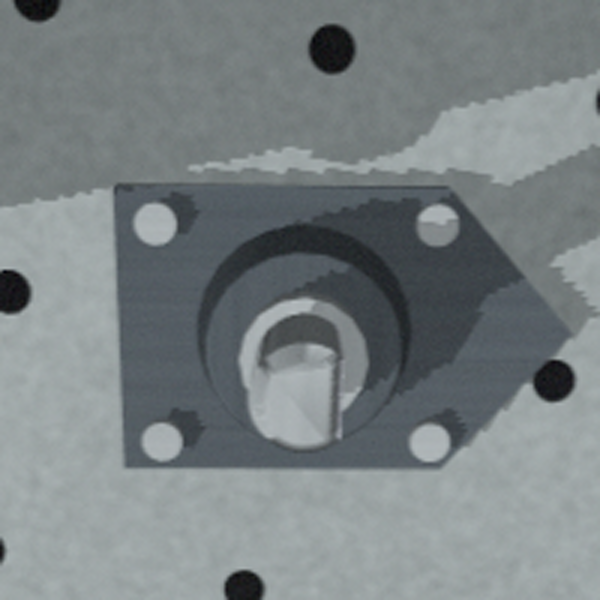

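The flat (right edge of the shaft, crop x≈340) now faces the pointed end (570,330). On to the collar.

play_rows([
  [-8,-43,0,0,0,-0.1,85],
  [-16,-86,0,0,0,-0.2,85],
  [-24,-129,0,0,0,-0.3,85],
  [-32,-172,0,0,0,-0.41,85],
  [-40,-215,0,0,0,-0.52,85],
  [-48,-258,0,0,0,-0.63,85],
  [-56,-301,0,0,0,-0.74,85],
  [-64,-344,0,0,0,-0.85,85],
  [-72,-387,0,0,0,-0.96,85],
  [-81,-430,0,0,0,-1.07,85],
  [-81,-430,0,0,0,-1.07,85],
  [-81,-430,0,0,0,-1.07,85],
])

```text
clock: 10.1
tcp_pos: [0.4716, -0.2765, 0.2498]
orientation: [-2.968, -1.024, 0.003]
contact_force: [-0.5, 0.8, 0.1]
grip_width: 0.0852
```

play_rows([
  [0,0,0,0,0,0,85],
  [0,0,0,0,0,0,85],
])

```text
clock: 10.3
tcp_pos: [0.4731, -0.2741, 0.2509]
orientation: [-2.966, -1.032, 0.0]
contact_force: [-0.6, 1.4, -0.7]
grip_width: 0.085
```

```bash
python3 - <<'E'
from h import *
st()
f=r.grab_frame("wrist"); cv2.imwrite("pics/w5.png",f["color"]); np.savez("pics/w5.npz",**f)
P=cloud(f); z=P[...,2]; D=np.hypot(P[...,0]-.475,P[...,1]+.277)<.06
print(np.percentile(z[D&(z>.02)],[50,90]))
E
```

```text
t 10.3 tcp [ 0.4731 -0.2741  0.2509] xyaw 38.38 yyaw -51.62 tz [-5.e-04  8.e-04 -1.e+00] q [ 0.65  0.27 -0.29  1.83  0.09  1.06 -0.57] F [-0.6  1.4 -0.7] M [ 0.02 -0.01 -0.02] w 85.0
[0.32302031 0.33886533]
```

View pics/w5.png

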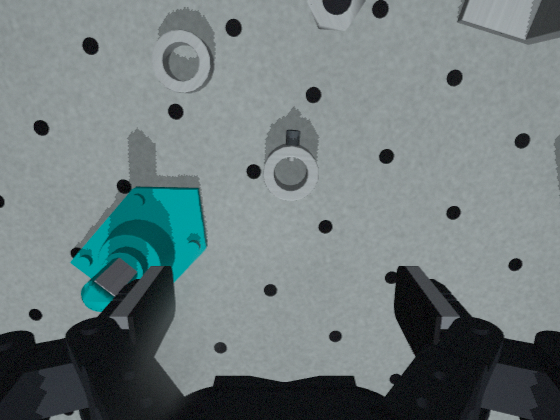

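The wrist view shows the collar at (291,173), with its screw head straight up at (293,137), so the jaws are already nearly square to the screw. The teal decoy's finger clearance is on the left. Measuring.

```bash
python3 - <<'E'
from h import *
f=np.load("pics/w5.npz");c=f["color"];P=cloud(f);z=P[...,2]
m=np.zeros(z.shape,np.uint8); m[120:210,250:330]=1
ring=(m&(z>.022)&(z<.036)).astype(np.uint8); print(np.median(z[(ring>0)]),ring.sum())
n,l,s,ce=cv2.connectedComponentsWithStats(ring);k=1+np.argmax(s[1:,4]);ring=(l==k).astype(np.uint8)
g=cv2.cvtColor(c,cv2.COLOR_BGR2GRAY)
br=((g>165)&(m>0)).astype(np.uint8)
for nm,mm in (("depth",ring),("bright",br)):
  cs=cv2.findContours(mm,cv2.RETR_EXTERNAL,cv2.CHAIN_APPROX_NONE)[0];cs=max(cs,key=cv2.contourArea)[:,0]
  X=np.array([onplane(f,u,v,.028) for u,v in cs])[:,:2]
  A=np.c_[2*X,np.ones(len(X))];a,b,q=np.linalg.lstsq(A,(X**2).sum(1),rcond=None)[0];R=(q+a*a+b*b)**.5
  res=abs(np.hypot(*(X-[a,b]).T)-R);k=res<.003
  a,b,q=np.linalg.lstsq(A[k],(X[k]**2).sum(1),rcond=None)[0];print(nm,a,b,(q+a*a+b*b)**.5,k.mean())
dk=((g<75)&(m>0)).astype(np.uint8);dk[160:]=0
M=cv2.moments(dk,True);u,v=M['m10']/M['m00'],M['m01']/M['m00'];print(u,v,M['m00'])
h=onplane(f,u,v,.018);print(h, np.degrees(np.arctan2(h[1]-b,h[0]-a)),np.hypot(h[1]-b,h[0]-a))
cv2.imwrite("pics/w5s.png",cv2.resize(c[120:210,245:335],(600,600),interpolation=cv2.INTER_CUBIC))
# top view cross-check
t=np.load("pics/top0.npz");Q=cloud(t);zz=Q[...,2];mm=np.zeros(zz.shape,np.uint8);mm[190:232,375:420]=1
mm=(mm&(zz>.022)&(zz<.036)).astype(np.uint8)
cs=max(cv2.findContours(mm,0,cv2.CHAIN_APPROX_NONE)[0],key=cv2.contourArea)[:,0]
e=cv2.minEnclosingCircle(cs)[0];print("top",onplane(t,*e,.028),np.median(zz[mm>0]))
E
```

```text
0.028865846972404012 1608
depth 0.4775547356543067 -0.27835513236512555 0.027494429336321062 0.9700598802395209
bright 0.4682377295325728 -0.28388389515673706 0.01675687113035315 0.9848484848484849
290.52314814814815 140.08333333333334 216.0
[ 0.50209254 -0.25878816  0.018     ] 36.54862788552954 0.04214194695439868
top [ 0.47563935 -0.27709935  0.028     ] 0.027679844073085453
```

View pics/w5s.png

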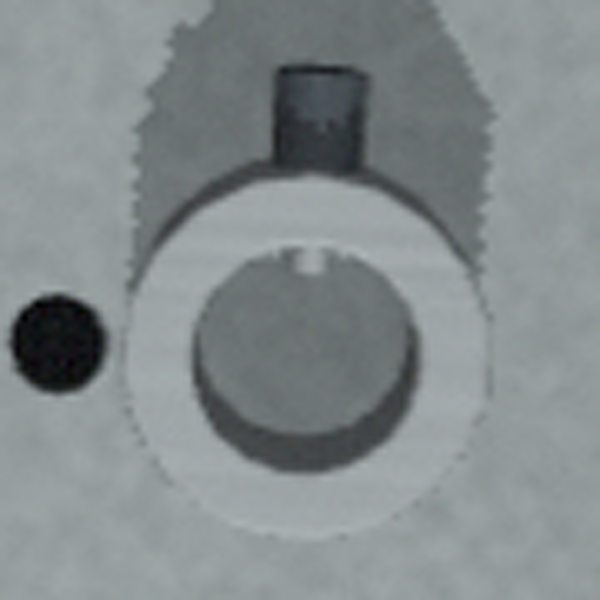

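```bash
python3 - <<'E'
from h import *
f=np.load("pics/w5.npz");s=600/90
pt=lambda x,y:(245+x/s-.5,120+y/s-.5)
C=onplane(f,*pt(308,355),.028)
for nm,(x,y),z in (("head",(321,110),.0185),("headtop-outer",(322,68),.02),("tip",(309,262),.016)):
  h=onplane(f,*pt(x,y),z);d=h-np.array([.4772,-.2782,0]);print(nm,h,np.degrees(np.arctan2(d[1],d[0])),np.hypot(d[0],d[1]))
print(C)
E
```

```text
head [ 0.50657978 -0.25790185  0.0185    ] 34.640139044940774 0.03570975121915157
headtop-outer [ 0.51153971 -0.25407706  0.02      ] 35.08725619222402 0.041965838509915414
tip [ 0.48743261 -0.27096356  0.016     ] 35.26771577310745 0.012532855637199514
[ 0.47773275 -0.27827884  0.028     ]
```

Collar centre (0.4773, −0.2782), top at 28 mm by depth in both views, screw yaw 35°.

play_rows([
  [4,-4,-40,0,0,-0.06,85],
  [4,-4,-90,0,0,-0.06,85],
  [4,-4,-140,0,0,-0.06,85],
  [4,-4,-180,0,0,-0.06,85],
  [4,-4,-210,0,0,-0.06,85],
  [4,-4,-230,0,0,-0.06,85],
  [4,-4,-242,0,0,-0.06,85],
  [4,-4,-250,0,0,-0.06,85],
  [4,-4,-250,0,0,-0.06,85],
  [4,-4,-250,0,0,-0.06,85],
], grip_force=40)

```text
clock: 11.35
tcp_pos: [0.4775, -0.28, 0.0022]
orientation: [2.997, 0.939, 0.002]
contact_force: [0.3, -0.3, 0.8]
grip_width: 0.0854
```

```bash
python3 -c "
from h import *
st()
f=r.grab_frame('wrist'); cv2.imwrite('pics/w6.png',f['color'])"
```

```text
t 11.35 tcp [ 0.4775 -0.28    0.0022] xyaw 34.78 yyaw -55.22 tz [ 1.4e-03 -7.0e-04 -1.0e+00] q [ 0.58  0.61 -0.21  1.99  0.23  0.57 -0.75] F [ 0.3 -0.3  0.8] M [-0.02 -0.03  0.01] w 85.4
```

View pics/w6.png

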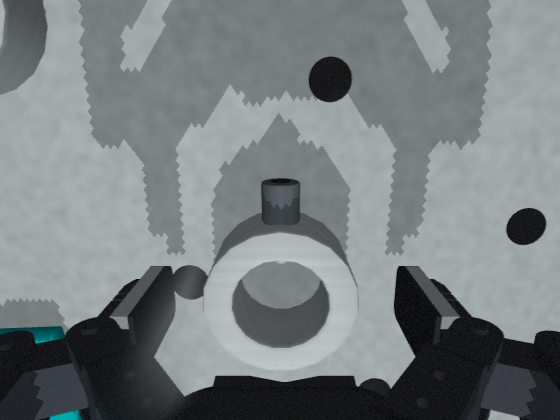

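The collar (281,300) is centred between the jaws at 175 and 397, with the screw straight out at (281,200). Closing.

play_rows([
  [0,0,0,0,0,0,70],
  [0,0,0,0,0,0,60],
  [0,0,0,0,0,0,52],
  [0,0,0,0,0,0,45],
  [0,0,0,0,0,0,45],
  [0,0,0,0,0,0,45],
  [0,0,0,0,0,0,45],
  [0,0,0,0,0,0,45],
  [0,0,0,0,0,0,45],
], grip_force=60)

```text
clock: 12.3
tcp_pos: [0.4769, -0.2798, 0.0025]
orientation: [2.998, 0.938, 0.0]
contact_force: [-3.3, 2.1, 10.7]
grip_width: 0.055
```

```bash
python3 -c "
from h import *
st()
f=r.grab_frame('wrist'); cv2.imwrite('pics/w7.png',f['color']);np.savez('pics/w7.npz',**f)"
```

```text
t 12.3 tcp [ 0.4769 -0.2798  0.0025] xyaw 34.76 yyaw -55.24 tz [ 4.e-04 -5.e-04 -1.e+00] q [ 0.58  0.61 -0.21  1.99  0.23  0.57 -0.75] F [-3.3  2.1 10.7] M [ 0.34  0.67 -0.02] w 55.0
```

View pics/w7.png

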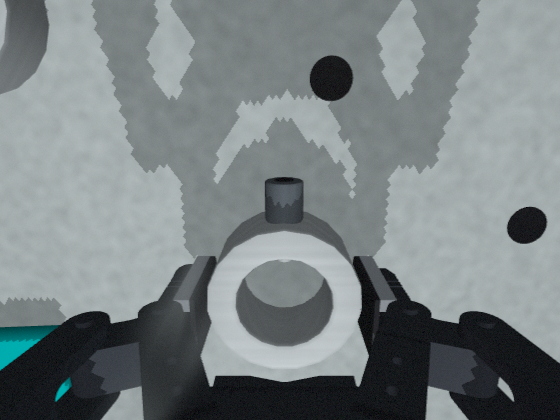

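play_rows([
  [0,0,10,0,0,0,45],
  [0,0,25,0,0,0,45],
  [0,0,50,0,0,0,45],
  [0,0,80,0,0,0,45],
  [0,0,120,0,0,0,45],
  [0,0,150,0,0,0,45],
  [0,0,170,0,0,0,45],
  [0,0,170,0,0,0,45],
  [0,0,170,0,0,0,45],
  [0,0,170,0,0,0,45],
])

```text
clock: 13.35
tcp_pos: [0.4756, -0.2793, 0.1699]
orientation: [-2.996, -0.938, 0.003]
contact_force: [0.3, 0.5, -4.2]
grip_width: 0.0548
```

```bash
python3 -c "
from h import *
st()
f=r.grab_frame('wrist'); cv2.imwrite('pics/w8.png',f['color']);np.savez('pics/w8.npz',**f)"
```

```text
t 13.35 tcp [ 0.4756 -0.2793  0.1699] xyaw 34.77 yyaw -55.23 tz [-0.0025  0.0012 -1.    ] q [ 0.64  0.36 -0.28  1.9   0.12  0.9  -0.66] F [ 0.3  0.5 -4.2] M [ 0.04 -0.04  0.02] w 54.8
```

View pics/w8.png

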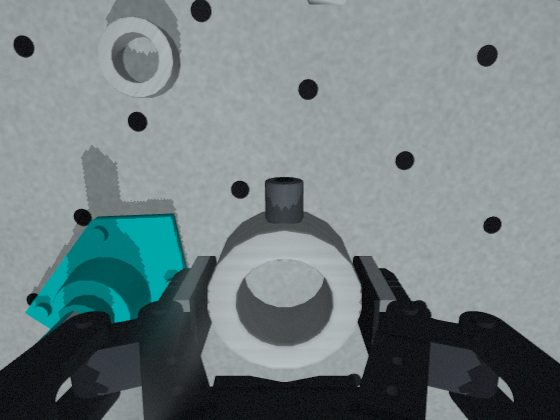

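The held collar looks the same in the jaws as before the lift: level, screw at (284,200). Now the collar's offset from the TCP.

```bash
python3 - <<'E'
from h import *
f=np.load("pics/w7.npz");c=f["color"];g=cv2.cvtColor(c,cv2.COLOR_BGR2GRAY)
tcp=np.array([.4769,-.2798,.0025]);th=np.radians(34.76);ex=np.array([np.cos(th),np.sin(th)]);ey=np.array([np.sin(th),-np.cos(th)])
# outer top edge: bright ring mask
m=((g>165)).astype(np.uint8);M=np.zeros_like(m);M[225:372,205:365]=1;m&=M
n,l,s,ce=cv2.connectedComponentsWithStats(m);k=1+np.argmax(s[1:,4]);m=(l==k).astype(np.uint8)
cs,hi=cv2.findContours(m,cv2.RETR_CCOMP,cv2.CHAIN_APPROX_NONE)
for cc in sorted(cs,key=cv2.contourArea)[-2:]:
  X=np.array([onplane(f,u,v,.028)[:2] for u,v in cc[:,0]]);A=np.c_[2*X,np.ones(len(X))];k=np.ones(len(X),bool)
  for _ in range(6):
    a,b,q=np.linalg.lstsq(A[k],(X[k]**2).sum(1),rcond=None)[0];R=(q+a*a+b*b)**.5;k=abs(np.hypot(*(X-[a,b]).T)-R)<.001
  d=np.array([a,b])-tcp[:2];print(cv2.contourArea(cc),a,b,R*1e3,k.mean(),"tool x,y",d@ex*1e3,d@ey*1e3)
E
```

```text
6902.5 0.47685762733343096 -0.2796828668367016 17.643386565714284 1.0 tool x,y 0.03197116443177254 -0.12038880953530907
19008.0 0.4744281295367802 -0.28164127236619135 29.9752880375984 0.3411764705882353 tool x,y -3.080542175011855 0.10337998554624468
```

The bore centre is on the TCP within 0.2 mm. From the two pinches and both views the axis is (0.5563, 0.1548). Carry the collar there.

play_rows([
  [5,30,20,0,0,-0.04,45],
  [13,72,30,0,0,-0.08,45],
  [21,114,30,0,0,-0.12,45],
  [29,156,30,0,0,-0.16,45],
  [37,198,30,0,0,-0.2,45],
  [45,240,30,0,0,-0.24,45],
  [53,282,30,0,0,-0.28,45],
  [61,324,30,0,0,-0.33,45],
  [69,366,30,0,0,-0.38,45],
  [76,405,30,0,0,-0.42,45],
  [80,430,30,0,0,-0.44,45],
  [80,434,30,0,0,-0.44,45],
])

```text
clock: 14.6
tcp_pos: [0.5558, 0.1592, 0.2]
orientation: [-3.127, -0.27, 0.003]
contact_force: [0.2, -0.3, -3.7]
grip_width: 0.0546
```

play_rows([
  [0,0,0,0,0,0,45],
  [0,0,0,0,0,0,45],
  [0,0,0,0,0,0,45],
  [0,0,0,0,0,0,45],
  [0,0,0,0,0,0,45],
  [0,0,0,0,0,0,45],
])

```text
clock: 15.2
tcp_pos: [0.5568, 0.1538, 0.2014]
orientation: [3.131, 0.261, 0.0]
contact_force: [-0.1, 0.3, -4.0]
grip_width: 0.0548
```

```bash
python3 -c "
from h import *
st()
f=r.grab_frame('wrist'); cv2.imwrite('pics/w9.png',f['color']);np.savez('pics/w9.npz',**f);st()"
```

```text
t 15.2 tcp [0.5568 0.1538 0.2014] xyaw 9.52 yyaw -80.48 tz [ 1.e-04 -1.e-04 -1.e+00] q [-0.07  0.38 -0.39  1.8   0.17  0.99 -1.93] F [-0.1  0.3 -4. ] M [ 0.03 -0.02 -0.02] w 54.8
t 15.25 tcp [0.5568 0.1539 0.2014] xyaw 9.53 yyaw -80.47 tz [ 2.e-04 -0.e+00 -1.e+00] q [-0.07  0.38 -0.39  1.8   0.17  0.99 -1.93] F [ 0.7 -0.7 -4.5] M [ 0.01  0.04 -0.  ] w 54.6
```

View pics/w9.png

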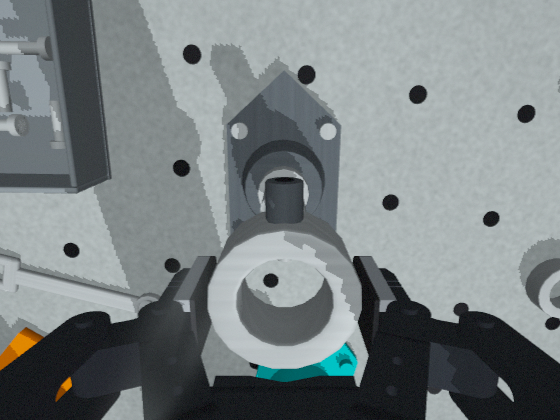

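The point (286,71) and the collar's screw (284,200) are in line over the stand. A check of the lateral position from this view:

```bash
python3 - <<'E'
from h import *
f=np.load("pics/w9.npz")
T=onplane(f,286,71,.012);L=onplane(f,228,124,.012);Rr=onplane(f,341,126,.012);L2=onplane(f,230,215,.012);R2=onplane(f,338,215,.012)
for a in(T,L,Rr,L2,R2):print(a)
d=np.array([np.cos(np.radians(9.5)),np.sin(np.radians(9.5))]);n=np.array([-d[1],d[0]])
ax=np.array([.5563,.1548])
print("tip",(T[:2]-ax)@d,(T[:2]-ax)@n,"L",(L[:2]-ax)@d,(L[:2]-ax)@n,"R",(Rr[:2]-ax)@d,(Rr[:2]-ax)@n,(L2[:2]-ax)@n,(R2[:2]-ax)@n)
print("tcp off",(np.array([.5568,.1539])-ax)@d,(np.array([.5568,.1539])-ax)@n)
E
```

```text
[0.64963636 0.16820271 0.012     ]
[0.59824981 0.21093198 0.012     ]
[0.61285089 0.11321196 0.012     ]
[0.51598296 0.19873821 0.012     ]
[0.53263018 0.09922849 0.012     ]
tip 0.09426838999521824 -0.002186042348653267 L 0.05063893853555623 0.048438444421069864 R 0.04891132462411801 -0.05035127663172591 0.04998985256532999 -0.05090273316613124
tcp off 0.0003445999554939541 -0.0009701808443138224
```

play_rows([
  [0,0.5,-25,0,0,0,45],
  [0,0.5,-50,0,0,0,45],
  [0,0.5,-70,0,0,0,45],
  [0,0.5,-80,0,0,0,45],
  [0,0.5,-84,0,0,0,45],
  [0,0.5,-88,0,0,0,45],
  [0,0.5,-88,0,0,0,45],
  [0,0.5,-88,0,0,0,45],
])

```text
clock: 16.05
tcp_pos: [0.5573, 0.1549, 0.1141]
orientation: [-3.13, -0.262, -0.002]
contact_force: [-0.2, 0.0, -3.0]
grip_width: 0.0543
```

```bash
python3 -c "
from h import *
st()
f=r.grab_frame('wrist'); cv2.imwrite('pics/w10.png',f['color']);np.savez('pics/w10.npz',**f)"
```

```text
t 16.05 tcp [0.5573 0.1549 0.1141] xyaw 9.55 yyaw -80.45 tz [ 1.4e-03  4.0e-04 -1.0e+00] q [-0.1   0.48 -0.36  1.87  0.23  0.82 -1.98] F [-0.2  0.  -3. ] M [0.02 0.05 0.06] w 54.3
```

View pics/w10.png

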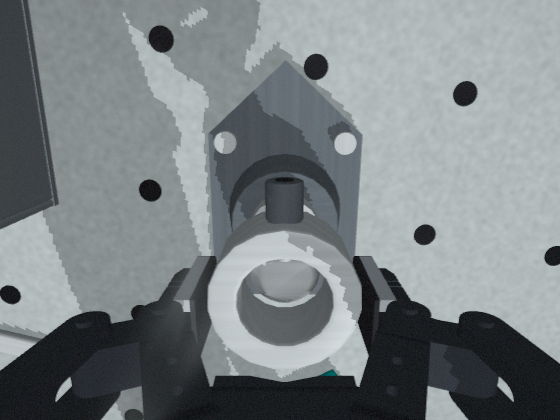

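The shaft top shows centred in the bore at (283,275), with no contact yet. On down in small steps.

play_rows([
  [0,0,-2,0,0,0,45],
  [0,0,-4,0,0,0,45],
  [0,0,-6,0,0,0,45],
  [0,0,-8,0,0,0,45],
  [0,0,-10,0,0,0,45],
  [0,0,-10,0,0,0,45],
])

```text
clock: 16.7
tcp_pos: [0.5565, 0.1546, 0.1029]
orientation: [3.131, 0.262, -0.001]
contact_force: [-0.1, 0.5, -4.5]
grip_width: 0.0546
```

play_rows([
  [0,0,-2,0,0,0,45],
  [0,0,-4,0,0,0,45],
  [0,0,-6,0,0,0,45],
  [0,0,-8,0,0,0,45],
  [0,0,-8,0,0,0,45],
])

```text
clock: 17.2
tcp_pos: [0.5565, 0.1546, 0.0949]
orientation: [3.13, 0.262, -0.001]
contact_force: [0.1, -0.6, -4.4]
grip_width: 0.0547
```

```bash
python3 -c "
from h import *
st()
f=r.grab_frame('wrist'); cv2.imwrite('pics/w11.png',f['color'][150:400,160:400]);np.savez('pics/w11.npz',**f)"
```

```text
t 17.2 tcp [0.5565 0.1546 0.0949] xyaw 9.56 yyaw -80.44 tz [-5.e-04 -2.e-04 -1.e+00] q [-0.11  0.51 -0.35  1.89  0.24  0.79 -1.99] F [ 0.1 -0.6 -4.4] M [ 0.01  0.02 -0.02] w 54.7
```

View pics/w11.png

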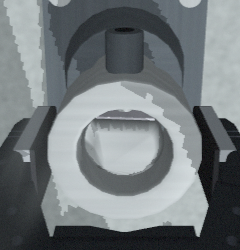

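The collar is going on freely: the shaft is in the bore with the flat's edge square to the screw at crop (125,118), and there is no side force. On to mid-height (TCP ≈ 0.0745).

play_rows([
  [0,0,-3,0,0,0,45],
  [0,0,-6,0,0,0,45],
  [0,0,-9,0,0,0,45],
  [0,0,-12,0,0,0,45],
  [0,0,-15,0,0,0,45],
  [0,0,-18,0,0,0,45],
  [0,0,-20.5,0,0,0,45],
  [0,0,-20.5,0,0,0,45],
  [0,0,-20.5,0,0,0,45],
])

```text
clock: 18.15
tcp_pos: [0.5568, 0.1547, 0.0748]
orientation: [3.131, 0.262, 0.0]
contact_force: [-0.7, -1.6, -3.6]
grip_width: 0.0547
```

play_rows([
  [-0.5,-0.1,0,0,0,0,45],
  [-1,-0.2,0,0,0,0,45],
  [-1.5,-0.2,0,0,0,0,45],
  [-1.5,-0.2,0,0,0,0,45],
  [-1.5,-0.2,0,0,0,0,45],
])

```text
clock: 18.65
tcp_pos: [0.5553, 0.1545, 0.0749]
orientation: [3.131, 0.262, 0.0]
contact_force: [-0.0, -0.7, -3.7]
grip_width: 0.0545
```

```bash
python3 -c "
from h import *
st()
f=r.grab_frame('wrist'); cv2.imwrite('pics/w12.png',cv2.resize(f['color'][150:400,160:400],(576,600),interpolation=cv2.INTER_CUBIC));np.savez('pics/w12.npz',**f)"
```

```text
t 18.65 tcp [0.5553 0.1545 0.0749] xyaw 9.56 yyaw -80.44 tz [ 2.e-04  0.e+00 -1.e+00] q [-0.11  0.53 -0.34  1.9   0.25  0.75 -2.01] F [-0.  -0.7 -3.7] M [ 0.02  0.   -0.01] w 54.5
```

View pics/w12.png

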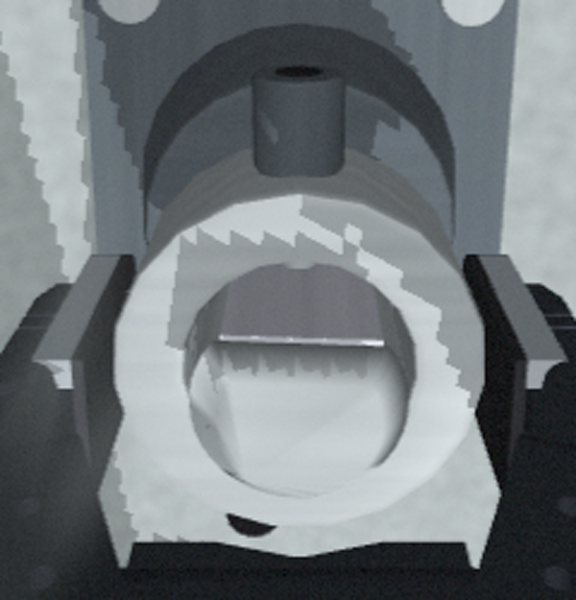

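No contact yet. I keep pressing back in small steps until a forward reaction shows.

play_rows([
  [-0.4,-0.1,0,0,0,0,45],
  [-0.8,-0.1,0,0,0,0,45],
  [-0.8,-0.1,0,0,0,0,45],
  [-0.8,-0.1,0,0,0,0,45],
])

```text
clock: 19.1
tcp_pos: [0.5547, 0.1544, 0.0749]
orientation: [-3.131, -0.262, -0.001]
contact_force: [1.6, -0.3, -4.9]
grip_width: 0.0544
```

play_rows([
  [-0.4,-0.1,0,0,0,0,45],
  [-0.8,-0.1,0,0,0,0,45],
  [-0.8,-0.1,0,0,0,0,45],
  [-0.8,-0.1,0,0,0,0,45],
])

```text
clock: 19.5
tcp_pos: [0.5545, 0.1544, 0.075]
orientation: [-3.13, -0.261, -0.003]
contact_force: [5.1, 0.1, -6.6]
grip_width: 0.0548
```

play_rows([
  [-0.4,-0.1,0,0,0,0,45],
  [-0.8,-0.1,0,0,0,0,45],
  [-0.8,-0.1,0,0,0,0,45],
  [-0.8,-0.1,0,0,0,0,45],
  [-0.8,-0.1,0,0,0,0,45],
  [-0.8,-0.1,0,0,0,0,45],
])

```text
clock: 20.1
tcp_pos: [0.5544, 0.1544, 0.0751]
orientation: [-3.13, -0.261, -0.005]
contact_force: [7.6, 0.6, -7.9]
grip_width: 0.0549
```

```bash
python3 -c "
from h import *
st()
f=r.grab_frame('wrist'); cv2.imwrite('pics/w13.png',cv2.resize(f['color'][150:400,160:400],(576,600),interpolation=cv2.INTER_CUBIC))
f=r.grab_frame('scene');p=proj(f,[.5565,.1545,.09]).astype(int);cv2.imwrite('pics/s13.png',cv2.resize(f['color'][p[1]-45:p[1]+45,p[0]-45:p[0]+45],(540,540),interpolation=cv2.INTER_CUBIC))
st()"
```

```text
t 20.1 tcp [0.5544 0.1544 0.0751] xyaw 9.53 yyaw -80.47 tz [ 0.0029  0.001  -1.    ] q [-0.11  0.53 -0.34  1.91  0.26  0.74 -2.01] F [ 7.6  0.6 -7.9] M [ 0.11 -1.55 -0.06] w 54.9
t 20.2 tcp [0.5545 0.1544 0.0751] xyaw 9.53 yyaw -80.47 tz [ 2.9e-03  9.0e-04 -1.0e+00] q [-0.11  0.53 -0.34  1.91  0.26  0.74 -2.01] F [ 7.1 -0.  -8.4] M [ 0.14 -1.49 -0.  ] w 55.0
```

View pics/w13.png

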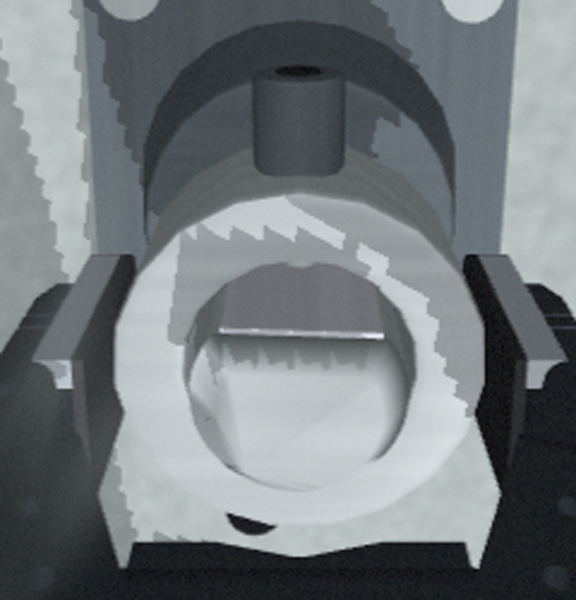

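View pics/s13.png

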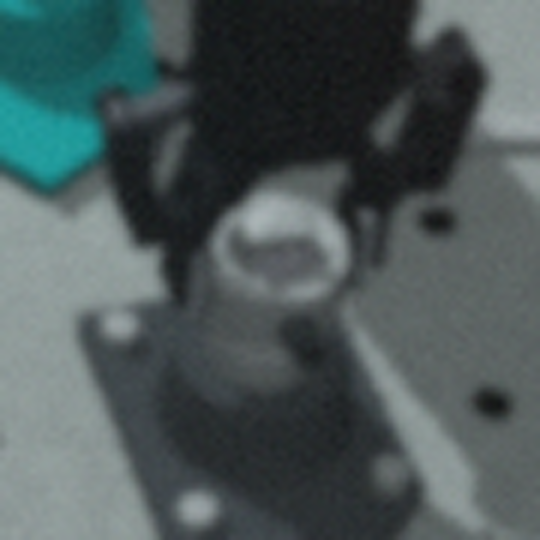

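```bash
python3 -c "
from h import *
f=r.grab_frame('wrist');P=cloud(f)
for u,v in [(213,300),(230,255),(340,255),(225,340),(345,340),(285,360),(285,237)]: print(u,v,P[v,u].round(4))
f=r.grab_frame('scene');P=cloud(f);q=P.reshape(-1,3);s=q[(np.hypot(q[:,0]-.555,q[:,1]-.1545)<.027)&(np.hypot(q[:,0]-.555,q[:,1]-.1545)>.019)&(q[:,2]>.09)&(q[:,2]<.11)];print(len(s),np.median(s[:,2]))
o,_=st()"
```

```text
213 300 [0.5518 0.1799 0.1007]
230 255 [0.5701 0.1761 0.1012]
340 255 [0.5766 0.1393 0.1019]
225 340 [0.5364 0.1737 0.1008]
345 340 [0.5439 0.1305 0.1011]
285 360 [0.5318 0.1507 0.1011]
285 237 [0.5796 0.1587 0.1011]
185 0.10088360207329848
t 20.3 tcp [0.5545 0.1544 0.0751] xyaw 9.54 yyaw -80.46 tz [ 0.003  0.001 -1.   ] q [-0.11  0.53 -0.34  1.91  0.26  0.74 -2.01] F [ 7.9  1.3 -9. ] M [ 0.11 -1.49  0.01] w 54.5
```

The collar's top is at 101 mm all round in both views, so it is level with its centre at about 87 mm. The pressing force is a steady ~8 N. Handing in.

```bash
python3 -c "
from h import *
print(r.hand_in()); st()"
```

```text
the job is handed in; nothing more can be done
None
the job is handed in; nothing more can be done
```

I turned the shaft until its flat faced the stand's pointed end, put the collar on with the screw on the flat's side, and handed in at about 20 s of the 61 s allowed. No verdict was reported.

- **Shaft:** I pinched it square across the flat (opening 24–25 mm, against 25 mm expected) and turned it by −0.86 rad to the stand's yaw of about 9.5°. After letting go, a wrist picture showed the flat facing the point.
- **Collar:** I gripped it across the screw and lowered it over the shaft without contact. I then shifted it back about 2 mm until the screw tip pressed on the flat, and handed in while still holding it.
- **Last checks:**
  - The collar's top was at 100.7–101.9 mm all round in the wrist view and 100.9 mm in the scene view, so it was level with its centre at about 87 mm.
  - The gripper was about 2 mm off the shaft axis, pressing with a steady 7–8 N.
  - The screw was within about 1° of the stand's direction.
- **Small disagreements:**
  - The screw tip touched after about 2 mm instead of the stated 1.5 mm.
  - The two ways of locating the shaft axis differed by about 1 mm.
  - An outline fit of the collar's outer edge was poor, so I used the bore for its centre.
- **Not re-measured:** I did not go near the spacer, nut, hex key or wrench, but I did not measure their positions again at the end.

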